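# Charge the ball feeder and dose one ball into the valve

## Robot

A 6-joint arm with a two-finger parallel gripper is mounted at the origin on the work surface. World frame = base frame: x ahead of the robot, y to its left, z up, the work surface at z = 0. Lengths are in mm, angles in rad, forces in N, time in s.
With the tool pointing down it reaches from about 375 to 925 mm from the base axis. Payload 5.7 kg.
Tool frame: the origin (TCP) lies at the very end of the fingers, on their centre line; the grasp point (between the pads) lies 19 mm behind it (env.hold_point_z is the distance from the TCP to the grasp point, in mm); z points along the fingers, y is the line along which they close (so a half turn about z gives the same grasp; the last joint's range is limited). The gripper opens to 85 mm and grips with 20 to 120 N. Pads are 22 mm wide; open, the fingers measure 114 mm over their backs; the gripper's body (76 mm by 85 mm) begins 54 mm behind the grasp point. The pads swing forward as they close: fully open they stand 13 mm farther back than shut.
Start: joints at [-1.366, 0.359, 1.51, -0, 1.272, -0.115], TCP at [188.61, -569.552, 231.267] pointing down, gripper open.
Joint ranges: [-2.97, 2.97], [-1.01, 2.36], [0.21, 2.38], [-0.96, 4.11], [0.2, 2.71], [-2.98, 2.98]. Speed limits (rad/s): [2.39, 2.39, 3.14, 3.14, 3.14, 3.14].

## Interface

Orientations are given as a rotation vector (axis times angle).
In Python, from cell import env gives the robot as it stands. Calls block until the motion is done:
- env.move_to(position, orientation): joint-space move of the TCP to a pose.
- env.move_straight(position, feed=150, ori=None, max_force=None): straight line of the TCP; ori=None keeps the orientation; feed is the mean speed in mm/s. With max_force (N) it stops when the force on the tool has changed by that much, and returns True; else False.
- env.movej(angles): joint-space move.
- env.grip(opening, force=None): finger opening in mm; force is the grip in N (None keeps the last); returns when the fingers have stopped.
- env.dwell(seconds).
- env.ik(position, orientation): joint angles nearest the present ones, or None.
- env.read_state(): the state.
- env.get_image(name): name is "scene" or "side" or "wrist"; returns (picture, depth): 480x640x3 uint8, red, green, blue; 480x640 float32, mm along the optical axis (not along the pixel's ray), 0 where there is no reading.
- env.calibration(name): a dict with "fx", "fy", "cx", "cy" (pixels), "origin" and "rotation" of the camera in the world. Camera axes: x right, y down, z forward; pixel columns grow to the right and rows downward; lengths in mm; the calibration is good to about 2 mm. A picture is of the moment at which its call begins: read the wrist's pose just before it. calibration takes no time and is no camera call; for the wrist camera it gives the pose at the moment of the call.
A pose or a line that the arm cannot do raises env.IKError and nothing moves.
- env.job_done(): hands the job in; it is judged then, once.
The state is a dict: "t": time; "qpos": joint angles; "dq": joint speeds; "joint_torque": joint torques, N m; "tcp_pos": TCP position; "tcp_rot": TCP orientation; "contact_force": force on the tool from outside, world axes, zero at the start; "torque": the same for the moment, N m; "grip_width": finger opening in mm; "grip_force": force on a finger pad.
Only numpy, scipy, OpenCV 4.12 (cv2) and the standard library are available. Lean on these libraries where they do the work, as an engineer would, in place of code of your own. Each camera call takes 0.05 s, during which the arm holds its last target. There are 200 camera calls.

## Task

Charge the check-valve ball feeder: pour all five steel balls from the yellow scoop into the orange funnel and set the empty scoop back down on the bench, standing on its floor. Then dose one ball into the blue valve clamped under the feeder: by its bow handle, pull the spring-return slide out until its red line meets the red marks on the guide rails and keep it there, leaving the other things on the bench where they are. The program finishes while you are still holding the slide at the mark, with the ball down in the valve.

Things in the scene. Friction and masses are not known exactly. Their poses are not given: they have to be found in the camera images.
- feeder: ball feeder fixed to the bench (mm). Origin on the bench under the tube's axis, z up; the slide pulls out along -x, robot side. Steel base x -205 to 155, y -65 to 65; deck, guide rails and slide bar, top 83 high, x -200 to 85; grey cover, top 90, x -28 to 82; column behind the tube, 165 high, x 45 to 75. Slide in: its one-ball pocket is under the tube; at the mark: over the outlet
- funnel_mouth (a point): centre of the orange funnel's rim, 216 mm above the bench; the mouth is 120 across inside (124 outside), the cone runs down at about 48 degrees to a 22 throat at height 165, above the clear upright tube (22 bore, 75 long) that takes the balls one above another
- gate_handle (a point): middle of the slide's black bow handle (moves with it): a level round bar, 12 mm thick, 72 long along the feeder's y, 124 above the bench, 135 in front (-x) of the tube axis with the slide in; legs at its ends, 60 clear between them; 28 clear under the bar down to a cross plate 16 wide. Can be gripped from above, fingers before and behind the bar (closing along the feeder's x)
- gate_line (a point): the red line across the top of the slide bar (moves with the slide), 82 above the bench, 28 behind (+x) the handle
- gate_mark (a point): the red marks on the two guide rails (fixed): the point between them, 152 in front of the tube axis. The slide is at the mark when gate_line and gate_mark coincide, which is 45 of travel
- gate (a joint): travel of the slide in m: 0 fully in (where its spring keeps it), 0.045 at the mark, 0.065 at the end stop. The spring pulls it in with about 6 N at 0 and 12 N at the mark; let go, it slides back in by itself
- valve_seat (a point): where a ball's centre rests in the valve's port: 45 mm in front (-x) of the tube axis, 43 above the bench; port 23 wide, 20 deep, in the top of a blue valve (50 x 90 x 45, black coils reaching y -75 and 75) clamped on the base under the deck's outlet
- scoop: yellow open parts scoop, 140 g, 58 mm wide, 116 long, walls 38 high, 3 thick, with the five balls. Origin: centre of its underside; spout along +x. Back wall at x = -57; side walls parallel from there to x = 20 (grip across these, along y; balance point near x = -5), then narrowing to a 32 wide open spout at x = 60; floor 3 thick, from x = 20 rising at 20 degrees to the lip
- scoop_lip (a point): middle of the spout's lip, over which the balls roll: on the scoop at x = 60, z = 17 above its underside
- ball0_center (a point): centre of a polished steel ball, 16 in diameter, 17 g, at the start in the scoop
- ball1_center (a point): centre of a polished steel ball, 16 in diameter, 17 g, at the start in the scoop
- ball2_center (a point): centre of a polished steel ball, 16 in diameter, 17 g, at the start in the scoop
- ball3_center (a point): centre of a polished steel ball, 16 in diameter, 17 g, at the start in the scoop
- ball4_center (a point): centre of a polished steel ball, 16 in diameter, 17 g, at the start in the scoop
- valve_a: finished valve, a blue block 46 x 70 x 44 with a black coil on each end (142 long overall along its y), standing on the bench; bystander, origin at the centre of its underside
- valve_b: second finished valve, same as valve_a; bystander
- threadlock: small red bottle, 36 diameter, 95 high, standing; bystander, origin at the centre of its underside
- driver: screwdriver with blue handle, 190 long, lying along its x; bystander, origin under its middle
- gland: black and grey cable gland, 38 diameter, 36 high, standing; bystander, origin at the centre of its underside
Not all that is in view belongs to the job. Of the things that look like the scoop, the smallest one is meant.

How it is judged (in metres and radians):
On the way, in this order (a step that is already met when the one before it is completed fails the run):
1. all five balls are in the feeder's funnel and tube, with the slide in (((horizontal distance between ball0_center and funnel_mouth below 0.058 m and height (world z) of ball0_center between 0.16 and 0.215 m) or (horizontal distance between ball0_center and funnel_mouth below 0.012 m and height (world z) of ball0_center between 0.068 and 0.165 m)) and ((horizontal distance between ball1_center and funnel_mouth below 0.058 m and height (world z) of ball1_center between 0.16 and 0.215 m) or (horizontal distance between ball1_center and funnel_mouth below 0.012 m and height (world z) of ball1_center between 0.068 and 0.165 m)) and ((horizontal distance between ball2_center and funnel_mouth below 0.058 m and height (world z) of ball2_center between 0.16 and 0.215 m) or (horizontal distance between ball2_center and funnel_mouth below 0.012 m and height (world z) of ball2_center between 0.068 and 0.165 m)) and ((horizontal distance between ball3_center and funnel_mouth below 0.058 m and height (world z) of ball3_center between 0.16 and 0.215 m) or (horizontal distance between ball3_center and funnel_mouth below 0.012 m and height (world z) of ball3_center between 0.068 and 0.165 m)) and ((horizontal distance between ball4_center and funnel_mouth below 0.058 m and height (world z) of ball4_center between 0.16 and 0.215 m) or (horizontal distance between ball4_center and funnel_mouth below 0.012 m and height (world z) of ball4_center between 0.068 and 0.165 m)) and value of joint gate below 0.008 m), for 0.3 s.
2. the scoop stands on the bench on its floor again, let go (height (world z) of scoop between -0.005 and 0.008 m and angle between scoop's own z axis and vertical below 0.15 rad and linear speed of scoop below 0.02 m/s and contact force between the fingers and scoop below 0.1 N), for 0.2 s.
At the end, for the whole second after the job is handed in: Fingers still holding the slide (over 4 N), at rest, red line within 4 mm of the marks (travel 41 to 49 mm); one ball in the valve's port (centre within 7 mm of valve_seat), four still in funnel and tube; scoop upright on the bench (within 0.15 rad), at rest, not touched by the fingers (all of step 2 and value of joint gate between 0.041 and 0.049 m and velocity of joint gate between -0.01 and 0.01 m/s and contact force between the fingers and gate above 4 N and distance between any of ball0_center, ball1_center, ball2_center, ball3_center, ball4_center and valve_seat below 0.007 m and (((horizontal distance between ball0_center and funnel_mouth below 0.058 m and height (world z) of ball0_center between 0.16 and 0.215 m) or (horizontal distance between ball0_center and funnel_mouth below 0.012 m and height (world z) of ball0_center between 0.068 and 0.165 m)) or distance between ball0_center and valve_seat below 0.007 m) and (((horizontal distance between ball1_center and funnel_mouth below 0.058 m and height (world z) of ball1_center between 0.16 and 0.215 m) or (horizontal distance between ball1_center and funnel_mouth below 0.012 m and height (world z) of ball1_center between 0.068 and 0.165 m)) or distance between ball1_center and valve_seat below 0.007 m) and (((horizontal distance between ball2_center and funnel_mouth below 0.058 m and height (world z) of ball2_center between 0.16 and 0.215 m) or (horizontal distance between ball2_center and funnel_mouth below 0.012 m and height (world z) of ball2_center between 0.068 and 0.165 m)) or distance between ball2_center and valve_seat below 0.007 m) and (((horizontal distance between ball3_center and funnel_mouth below 0.058 m and height (world z) of ball3_center between 0.16 and 0.215 m) or (horizontal distance between ball3_center and funnel_mouth below 0.012 m and height (world z) of ball3_center between 0.068 and 0.165 m)) or distance between ball3_center and valve_seat below 0.007 m) and (((horizontal distance between ball4_center and funnel_mouth below 0.058 m and height (world z) of ball4_center between 0.16 and 0.215 m) or (horizontal distance between ball4_center and funnel_mouth below 0.012 m and height (world z) of ball4_center between 0.068 and 0.165 m)) or distance between ball4_center and valve_seat below 0.007 m)); the arm keeps its last pose, push and grip.
It fails at once if a bystander (either finished valve, the bottle, the screwdriver or the cable gland) is moved more than 25 mm (distance of any of valve_a, valve_b, threadlock, driver, gland from where it was at the start of the episode above 0.025 m).
It also fails if it takes over 64 s, if anything falls off the work surface, if the arm or the gripper's body presses on something with over 40 N, if the wrist force passes 120 N, or if a joint passes its speed limit or range.

## Working session

There is one attempt and no reset: what is moved stays moved. The work goes in short steps, each a Python script; the robot and the scene stay as the last script left them, time stands still between calls to the robot, and variables do not carry over. Pictures are saved under pics/ and viewed, at most 10 in all, crops included, and the job is handed in when it is done.

```bash
mkdir -p pics && ls && python3 - <<'E'
from cell import env
import cv2,numpy as np
for n in ("scene","side"):
    p,d=env.get_image(n); c=env.calibration(n)
    np.savez(f"{n}0.npz",p=p,d=d,**{k:np.array(v) for k,v in c.items()})
    cv2.imwrite(f"pics/{n}0.png",p[:,:,::-1]); print(n,c)
print(env.read_state()["t"])
E
```

```text
pics
scene {'fx': 543.1526474326137, 'fy': 543.1526474326137, 'cx': 324.0153760108969, 'cy': 238.1043544595371, 'origin': array([1194.19179794, -423.82606284, 1203.74874374]), 'rotation': array([-2.19790033, -1.2591742 ,  0.42526662])}
side {'fx': 439.2859161120971, 'fy': 439.2859161120971, 'cx': 324.48604814301825, 'cy': 235.3264353383386, 'origin': array([ 427.81018271,  889.58190837, 1018.45728425]), 'rotation': array([-0.09596037,  2.8616829 , -1.21196508])}
0.1
```

View pics/scene0.png

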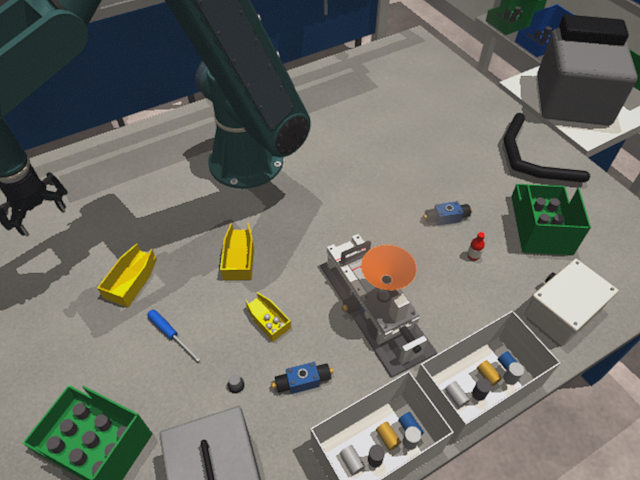

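View pics/side0.png

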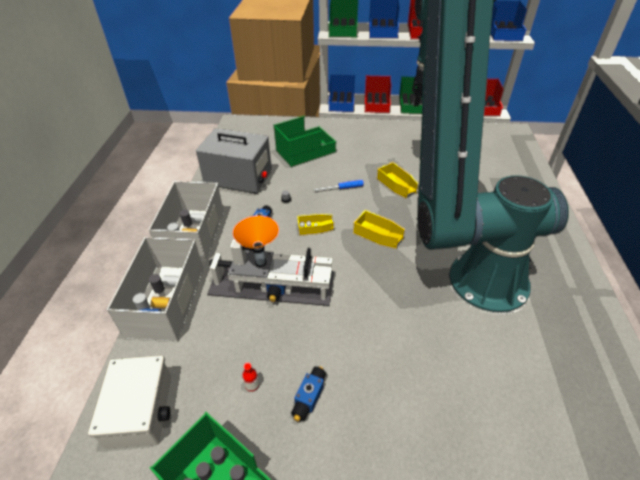

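The scene view has three yellow scoops, at (127,275), (237,250) and (268,315). The last is the smallest and the only one holding balls, so it is the target. The funnel is at (388,268) and the handle at about (352,250). Next I measure these and check the scoop in a close crop.

```bash
cat > h.py <<'E'
import cv2,numpy as np
from scipy.spatial.transform import Rotation as R
from scipy.optimize import least_squares
def cloud(d,c):
    v,u=np.mgrid[:480,:640]; z=d.astype(float)
    P=np.stack([(u-c["cx"])/c["fx"]*z,(v-c["cy"])/c["fy"]*z,z],-1)
    return P@R.from_rotvec(c["rotation"]).as_matrix().T+c["origin"]
def circ(xy):
    r=least_squares(lambda q:np.hypot(xy[:,0]-q[0],xy[:,1]-q[1])-q[2],[*xy.mean(0),60],loss="soft_l1").x
    return r
def hsv(p): return cv2.cvtColor(p,cv2.COLOR_RGB2HSV)
def blobs(m,mn=60):
    n,l,s,c=cv2.connectedComponentsWithStats(m.astype(np.uint8),connectivity=8)
    return [(l==i,s[i],c[i]) for i in range(1,n) if s[i,4]>mn]
E
python3 - <<'E'
from h import *
for n in ("scene","side"):
    D=dict(np.load(n+"0.npz")); W=cloud(D["d"],D); H=hsv(D["p"]); ok=D["d"]>0
    h,s,v=H[...,0],H[...,1],H[...,2]
    print(n,"bench z",np.median(W[ok&(abs(W[...,2])<15)&(W[...,0]>300)],0))
    for nm,m in (("yel",(h>22)&(h<34)&(s>150)&(v>60)),("or",(h>5)&(h<17)&(s>150)&(v>100))):
        for b,st,c in blobs(m&ok):
            P=W[b]; 
            if P[:,0].max()>1200: continue
            r=cv2.minAreaRect(P[:,:2].astype(np.float32))
            print(nm,st,"c",P.mean(0).round(),"z",P[:,2].min().round(),P[:,2].max().round(),"rect",np.round(r[0]),np.round(r[1]),round(r[2],1))
            if nm=="or" and st[4]>400:
                q=P[P[:,2]>209]; print("  rim",circ(q[:,:2]),len(q),q[:,2].max())
    # red
    for b,st,c in blobs(((h<6)|(h>174))&(s>150)&(v>80)&ok,3):
        P=W[b]
        if P[:,0].max()<1200: print("red",c.round(),st[4],P.mean(0).round(1))
p=np.load("scene0.npz")["p"]
a=cv2.resize(p[285:350,235:305],(560,520),interpolation=3)
cv2.imwrite("pics/crop1.png",a[:,:,::-1])
E
```

```text
scene bench z [603.29346029 -67.70097956  -1.01436851]
yel [ 220  223   34   57 1507] c [ 333. -183.   18.] z -8.0 54.0 rect [ 311. -173.] [ 90. 199.] 61.1
yel [  98  244   58   63 2018] c [ 255. -459.   22.] z -7.0 55.0 rect [ 235. -453.] [117. 185.] 40.0
yel [246 293  45  48 975] c [ 543. -196.   16.] z -6.0 43.0 rect [ 538. -200.] [131.  59.] 11.3
or [ 361  245   55   46 1809] c [665.  63. 195.] z 83.0 219.0 rect [643.  48.] [182. 122.] 9.9
  rim [676.36131692  52.97973946  57.27903718] 365 219.02510768258026
red [478. 242.] 161 [653.2 372.6  69.6]
red [472. 258.] 8 [660.2 365.2   7.6]
side bench z [590.25554824 262.48330917  -0.98742239]
yel [377 163  41  35 843] c [ 255. -452.   24.] z -5.0 53.0 rect [ 253. -448.] [ 90. 162.] 43.3
yel [ 354  211   50   37 1187] c [ 330. -174.   24.] z -5.0 53.0 rect [ 327. -170.] [ 84. 155.] 61.5
yel [298 214  36  21 566] c [ 540. -193.   20.] z -2.0 43.0 rect [ 540. -193.] [117.  66.] 9.1
or [233 215  46  33 963] c [681.  38. 194.] z -1.0 220.0 rect [705. -50.] [120. 351.] 16.0
  rim [674.33309329  57.20742493  57.86048054] 201 219.56209836734752
red [414.  23.] 238 [  154.8 -1398.3   268.5]
red [418.  22.] 4 [  116.7 -1544.9   225.3]
red [378.  93.] 685 [  297.6 -1475.3  -136.9]
red [491.  87.] 156 [ -343.5 -1546.6  -118.6]
red [494. 108.] 184 [ -330.6 -1361.   -146.8]
red [264. 174.] 32 [ 748.6 -417.9   51.6]
red [249. 373.] 194 [645.7 389.   72.3]
```

View pics/crop1.png

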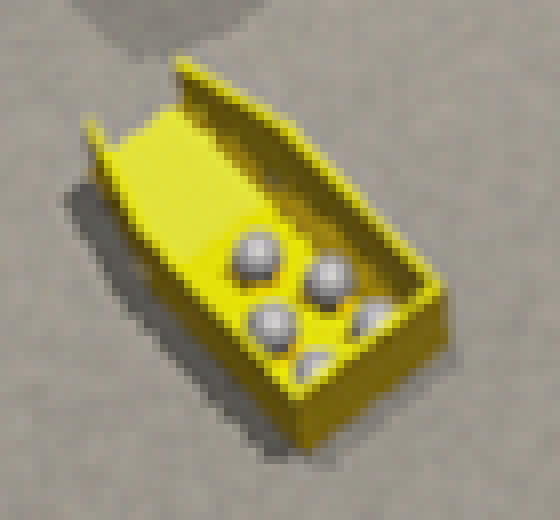

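The crop confirms it: a small scoop with five balls at its back (lower right), spout pointing to the upper left, towards the robot. Next I take close wrist views of the scoop and the feeder.

```bash
python3 - <<'E'
from cell import env
from h import *
def down(yaw): # tool z down, tool y along (cos yaw, sin yaw)
    y=np.array([np.cos(yaw),np.sin(yaw),0]); z=np.array([0,0,-1.]); return R.from_matrix(np.stack([np.cross(y,z),y,z],1)).as_rotvec()
s=env.read_state(); print(s["tcp_rot"])
yaw0=np.arctan2(*R.from_rotvec(s["tcp_rot"]).as_matrix()[1::-1,1]); print("tool y yaw",yaw0)
for i,(pos) in enumerate([(520,-180,330),(500,10,330)]):
    best=None
    for yaw in (np.radians(100),np.radians(-80)):
        q=env.ik(pos,down(yaw))
        if q is not None:
            k=abs(np.array(q)-s["qpos"]).max(); print(i,yaw,np.round(q,2))
            if best is None or k<best[0]: best=(k,yaw)
    env.move_to(pos,down(best[1])); env.dwell(.2)
    c=env.calibration("wrist"); p,d=env.get_image("wrist")
    np.savez(f"w{i}.npz",p=p,d=d,**{k:np.array(v) for k,v in c.items()})
    print(c["origin"],c["fx"],env.read_state()["t"])
    cv2.imwrite(f"pics/w{i}.png",p[:,:,::-1])
a=np.hstack([cv2.resize(cv2.imread(f"pics/w{i}.png"),(400,300),interpolation=3) for i in (0,1)]); cv2.imwrite("pics/w01.png",a)
E
```

```text
[-3.09985239e+00 -4.99954312e-01  1.18620156e-04]
tool y yaw -1.2509836780472923
0 1.7453292519943295 [-0.46  0.21  1.47 -0.    1.46 -2.2 ]
0 -1.3962634015954636 [-0.46  0.21  1.47 -0.    1.46  0.94]
[ 602.04215585 -165.18982469  471.84762403] 334.9638216476945 2.2333
1 1.7453292519943295 [-0.12  0.13  1.57 -0.    1.44 -1.86]
1 -1.3962634015954636 [-0.12  0.13  1.57 -0.    1.44  1.28]
[582.72940299  24.09102265 472.00660412] 334.9638216476945 3.2667
```

View pics/w01.png

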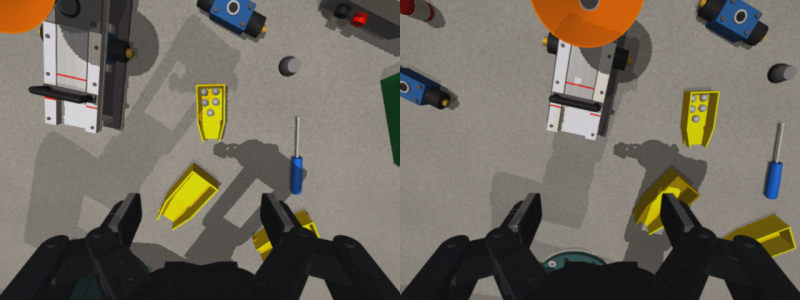

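Both wrist views show the scoop (spout towards the robot), and in the second the slide line, the marks and the bow handle are clear. Now the fit.

```bash
cat > m.py <<'E'
from h import *
def scoop_fit(f):
    D=dict(np.load(f)); W=cloud(D["d"],D); H=hsv(D["p"]); h,s,v=H[...,0],H[...,1],H[...,2]
    m=(h>20)&(h<35)&(s>130)&(v>50)&(D["d"]>0)&(abs(W[...,0]-540)<110)&(abs(W[...,1]+195)<90)
    P=W[m]; P=P[(P[:,2]>33)&(P[:,2]<48)]
    # wall top centreline: back, sides, converging to spout (half 27.5 -> ~14.5)
    poly=np.array([[20,27.5],[-55.5,27.5],[-55.5,-27.5],[20,-27.5]]); ext=[[20,27.5],[60,14.5]],[[20,-27.5],[60,-14.5]]
    segs=[(poly[i],poly[i+1]) for i in range(3)]+[tuple(map(np.array,e)) for e in ext]
    def res(q):
        c,sn=np.cos(q[2]),np.sin(q[2]); L=(P[:,:2]-q[:2])@np.array([[c,-sn],[sn,c]])
        ds=[]
        for a,b in segs:
            t=np.clip((L-a)@(b-a)/((b-a)@(b-a)),0,1); ds.append(np.linalg.norm(L-a-t[:,None]*(b-a),axis=1))
        return np.min(ds,0)
    r=min((least_squares(res,[*P[:,:2].mean(0),a],loss="soft_l1",f_scale=2) for a in np.radians([170,180,190,200])),key=lambda r:r.cost)
    return r.x,np.median(res(r.x)),len(P),P[:,2].mean()
E
python3 - <<'E'
from m import *
for f in ("w0.npz","w1.npz","scene0.npz","side0.npz"):
    x,e,n,z=scoop_fit(f); print(f,x[:2].round(1),np.degrees(x[2]).round(1),e.round(2),n,z.round(1))
for f in ("w1.npz","w0.npz"):
    D=dict(np.load(f)); W=cloud(D["d"],D); H=hsv(D["p"]); h,s,v=H[...,0],H[...,1],H[...,2]; ok=D["d"]>0
    for b,st,c in blobs(((h<6)|(h>174))&(s>120)&(v>60)&ok,5):
        P=W[b]; 
        if P[:,0].max()<720 and P[:,0].min()>380 and abs(P[:,1].mean())<150: print("red",c.round(),st[4],P.mean(0).round(1),np.cov(P[:,:2].T).round(1).ravel())
    m=ok&(W[...,2]>114)&(W[...,2]<140)&(v<70)&(W[...,0]>450)&(W[...,0]<650)&(abs(W[...,1]-40)<120)
    for b,st,c in blobs(m,20):
        P=W[b]; r=cv2.minAreaRect(P[:,:2].astype(np.float32)); print("bar",c.round(),len(P),P.mean(0).round(1),P[:,2].max().round(1),r)
    m=ok&(h>5)&(h<17)&(s>150)&(W[...,2]>209)&(W[...,2]<228)
    if m.sum()>30: print("rim",circ(W[m][:,:2]),m.sum())
    m=ok&(W[...,2]>76)&(W[...,2]<88)&(W[...,0]>400)&(W[...,0]<800)&(abs(W[...,1]-40)<120); P=W[m]
    print("deck",len(P),P[:,2].mean(),cv2.minAreaRect(P[:,:2].astype(np.float32)))
E
```

```text
w0.npz [ 541.  -196.8] 191.3 0.85 581 37.5
w1.npz [ 540.6 -196.2] 191.5 0.91 806 36.8
scene0.npz [ 544.7 -197.9] 191.3 0.97 168 36.6
side0.npz [ 541.  -192.4] 190.7 1.84 101 36.2
red [287. 136.] 118 [567.   59.3  82.4] [  1.1   9.7   9.7 215.5]
red [249. 170.] 40 [523.3  98.2  80.5] [ 3.  -4.7 -4.7 49.1]
red [311. 183.] 32 [520.3  24.6  82.4] [ 0.5  1.1  1.1 27.7]
bar [279. 165.] 925 [540.1  59.9 128. ] 132.1 ((539.4232177734375, 59.87941360473633), (82.90728759765625, 11.658463478088379), 87.51182556152344)
rim [673.25645219  54.15732475  57.12396906] 2685
deck 8881 82.0063104520489 ((561.7631225585938, 58.73543167114258), (95.064453125, 175.3543243408203), 87.32457733154297)
red [114. 123.] 124 [567.1  59.5  82.3] [  1.1   9.8   9.8 209.7]
red [ 80. 157.] 63 [526.1  92.4  90.9] [ 17.7 -48.5 -48.5 177.3]
red [146. 172.] 38 [520.5  23.7  82.5] [ 0.6  1.8  1.8 32.9]
bar [ 91. 151.] 1052 [540.3  56.3 127.4] 131.6 ((539.5957641601562, 58.73204040527344), (82.44413757324219, 11.817237854003906), 87.59027099609375)
rim [674.32316853  51.81834706  57.48554935] 918
deck 11521 81.8475140600233 ((585.265625, 57.868412017822266), (96.38568115234375, 222.4431915283203), 87.0528793334961)
```

```bash
cat > g.py <<'E'
from cell import env
from h import *
SC=np.array([541.,-196.6]); SY=np.radians(191.3); FN=np.array([673.9,54.3]); FY=np.radians(-2.6)
OFF=np.array([-5,0,4.]); LIP=np.array([60,0,17.])
FL=R.from_euler("z",0)
def tool(Rs,sg): # scoop rotation -> tool rotvec
    M=Rs.as_matrix(); y=sg*M[:,1]; z=-M[:,2]; return R.from_matrix(np.stack([np.cross(y,z),y,z],1)).as_rotvec()
def srot(psi,th): return R.from_euler("ZY",[psi,th])
def by_origin(o,psi,th,sg): Rs=srot(psi,th); return np.array(o)+Rs.apply(OFF),tool(Rs,sg)
def by_lip(dist,dz,psi,th,sg):
    d=np.array([np.cos(psi),np.sin(psi)]); l=np.array([*(FN+dist*d),216+dz]); Rs=srot(psi,th)
    return l+Rs.apply(OFF-LIP),tool(Rs,sg)
E
python3 - <<'E'
from g import *
r=np.radians
for sg in (1,-1):
    print("grasp",sg,np.round(env.ik(*by_origin([*SC,0],SY,0,sg)),2), np.round(env.ik(*by_origin([*SC,250],SY,0,sg)),2))
    for psi in range(0,360,30):
        Q=[env.ik(*by_lip(-38,dz,r(psi),r(th),sg)) for dz,th in ((50,10),(12,10),(12,30),(12,55))]
        if all(q is not None for q in Q): print(sg,psi,[np.round(q,1).tolist() for q in (Q[0],Q[-1])])
E
```

```text
grasp 1 [-0.46  0.62  1.75 -0.    0.77  0.91] [-0.46  0.31  1.53 -0.    1.31  0.91]
1 0 [[-0.0, 0.4, 1.4, -0.0, 1.5, -1.6], [-0.0, 0.9, 0.8, -0.0, 2.4, -1.6]]
1 30 [[-0.1, 0.4, 1.4, -0.1, 1.5, -2.1], [0.1, 0.9, 0.9, -0.5, 2.3, -2.1]]
1 60 [[-0.1, 0.4, 1.3, -0.2, 1.5, -2.7], [0.2, 0.8, 1.1, -0.7, 2.0, -2.5]]
1 210 [[0.0, 0.5, 1.2, 0.1, 1.3, 1.0], [-0.3, 0.3, 1.9, 1.4, 0.6, -0.3]]
1 240 [[0.0, 0.5, 1.2, 0.2, 1.3, 0.5], [-0.4, 0.5, 1.7, 1.1, 1.1, -0.4]]
1 270 [[0.0, 0.5, 1.3, 0.2, 1.4, 0.0], [-0.3, 0.6, 1.4, 0.9, 1.6, -0.5]]
1 300 [[0.0, 0.4, 1.3, 0.2, 1.5, -0.5], [-0.3, 0.7, 1.1, 0.7, 2.0, -0.7]]
1 330 [[0.0, 0.4, 1.4, 0.1, 1.5, -1.1], [-0.1, 0.8, 0.9, 0.4, 2.3, -1.1]]
grasp -1 [-0.46  0.62  1.75 -0.    0.77 -2.23] [-0.46  0.31  1.53 -0.    1.31 -2.23]
-1 0 [[-0.0, 0.4, 1.4, -0.0, 1.5, 1.5], [-0.0, 0.9, 0.8, -0.0, 2.4, 1.5]]
-1 30 [[-0.1, 0.4, 1.4, -0.1, 1.5, 1.0], [0.1, 0.9, 0.9, -0.5, 2.3, 1.0]]
-1 60 [[-0.1, 0.4, 1.3, -0.2, 1.5, 0.5], [0.2, 0.8, 1.1, -0.7, 2.0, 0.7]]
-1 90 [[-0.1, 0.4, 1.3, -0.2, 1.4, -0.0], [0.3, 0.6, 1.3, -0.9, 1.6, 0.5]]
-1 210 [[0.0, 0.5, 1.2, 0.1, 1.3, -2.1], [-0.3, 0.3, 1.9, 1.4, 0.6, 2.8]]
-1 300 [[0.0, 0.4, 1.3, 0.2, 1.5, 2.6], [-0.3, 0.7, 1.1, 0.7, 2.0, 2.4]]
-1 330 [[0.0, 0.4, 1.4, 0.1, 1.5, 2.1], [-0.1, 0.8, 0.9, 0.4, 2.3, 2.1]]
```

```bash
python3 - <<'E'
from g import *
r=np.radians; sg=-1; psi=r(72)
env.grip(85)
p,o=by_origin([*SC,0],SY,0,sg)
env.move_to(p+[0,0,90],o); env.move_straight(p+[0,0,0],feed=120,max_force=15)
env.grip(50,60); s=env.read_state(); print(s["grip_width"],s["grip_force"],s["tcp_pos"],s["t"])
env.move_straight(p+[0,0,230],feed=130)
s=env.read_state(); print(s["grip_width"],s["contact_force"],s["t"])
p2,o2=by_lip(-120,60,psi,0,sg)
env.move_straight(p2,feed=120,ori=o2)
s=env.read_state(); print(s["grip_width"],s["tcp_pos"],s["t"])
pic,d=env.get_image("scene"); c=env.calibration("scene")
np.savez("s1.npz",p=pic,d=d,**c)
cv2.imwrite("pics/s1.png",cv2.resize(pic[170:330,240:460],(660,480),interpolation=3)[:,:,::-1])
E
```

```text
57.07304345179394 63.04595589637756 [ 546.54374911 -195.92923068    5.09144124] 7.6917
57.04969434994683 [ 0.2281406   0.80298287 -1.89860019] 9.6083
57.038589974352526 [ 616.6236943  -121.72069795  262.90824555] 11.8417
```

View pics/s1.png

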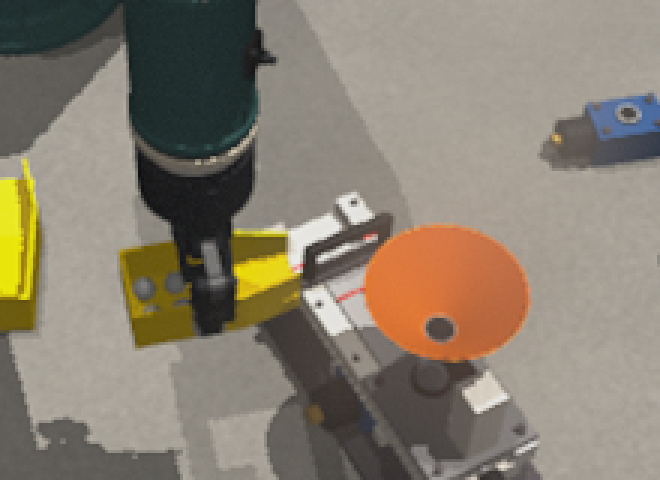

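The scoop is held level with the balls at its back, and the funnel mouth is clear. Pouring.

```bash
python3 - <<'E'
from g import *
r=np.radians; sg=-1; psi=r(72)
for dist,dz,th,f in ((-60,45,8,100),(-40,13,10,80),(-40,13,25,25),(-38,13,40,25),(-36,14,55,30)):
    p,o=by_lip(dist,dz,psi,r(th),sg); env.move_straight(p,feed=f,ori=o)
    s=env.read_state(); print(th,s["contact_force"].round(2),s["t"])
env.dwell(.4)
s=env.read_state(); print(s["contact_force"].round(2),s["t"],s["grip_width"])
pic,d=env.get_image("scene"); pic2,_=env.get_image("side")
a=cv2.resize(pic[170:330,240:460],(400,290),interpolation=3); b=cv2.resize(pic2[170:320,180:390],(400,290),interpolation=3)
cv2.imwrite("pics/s2.png",np.hstack([a,b])[:,:,::-1])
E
```

```text
8 [ 0.44  0.28 -1.4 ] 12.6333
10 [-0.06  1.51  2.94] 13.2333
25 [-0.59 -0.88 -2.54] 14.075
40 [-0.33  1.03 -2.25] 14.95
55 [-0.45  0.15 -1.78] 15.7417
[ 0.35  0.54 -2.04] 16.1417 57.20363232468631
```

View pics/s2.png

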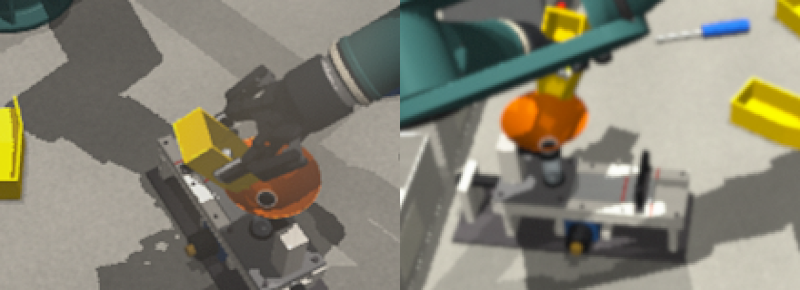

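Most of the scoop looks empty, but there is a bright spot near its neck (left half, around (228,152)), and the weight hasn't clearly dropped. I'll zoom in there and average the force.

```bash
python3 - <<'E'
from g import *
F=[]
for i in range(10): env.dwell(.05); F.append(env.read_state()["contact_force"])
print(np.mean(F,0),np.std(F,0))
pic,d=env.get_image("scene"); pic2,_=env.get_image("side")
a=cv2.resize(pic[215:295,325:425],(400,320),interpolation=3); b=cv2.resize(pic2[165:245,220:320],(400,320),interpolation=3)
cv2.imwrite("pics/s3.png",np.hstack([a,b])[:,:,::-1])
E
```

```text
[ 0.03588329  0.09769844 -1.82840158] [0.34359517 0.55531236 0.31184618]
```

View pics/s3.png

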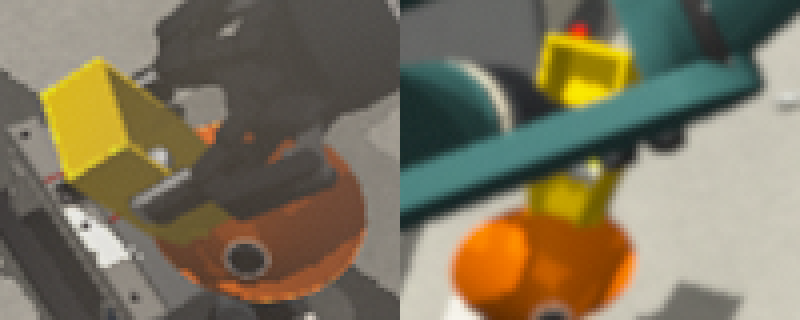

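Two or more balls have arched in the spout's taper: one shows at (160,157), another at (590,165). I'll tip the scoop back to free them, roll it sideways so they queue along one wall, and pour again.

```bash
cat >> g.py <<'E'
def pour(dist,dz,psi,th,roll,sg=-1):
    d=np.array([np.cos(psi),np.sin(psi)]); l=np.array([*(FN+dist*d),216+dz]); Rs=R.from_euler("ZYX",[psi,th,roll])
    return l+Rs.apply(OFF-LIP),tool(Rs,sg)
def weigh(n=8):
    F=[]
    for i in range(n): env.dwell(.04); F.append(env.read_state()["contact_force"])
    return np.mean(F,0)[2].round(2)
def look(name,sc=(215,295,325,425),sd=(165,245,220,320)):
    a,_=env.get_image("scene"); b,_=env.get_image("side")
    f=lambda p,q:cv2.resize(p[q[0]:q[1],q[2]:q[3]],(400,320),interpolation=3)
    cv2.imwrite(f"pics/{name}.png",np.hstack([f(a,sc),f(b,sd)])[:,:,::-1])
E
python3 - <<'E'
from g import *
r=np.radians; psi=r(72)
seq=lambda g:[(-36,16,35,0,40),(-38,20,5,g*.5,60),(-38,20,-4,g,60),(-38,20,12,g,50),(-38,20,32,g,25),(-36,20,48,g,30)]
for g in (25,-25):
    ok=[env.ik(*pour(a,b,psi,r(t),r(w))) is not None for a,b,t,w,f in seq(g)]; print(g,ok)
    if all(ok): break
for a,b,t,w,f in seq(g):
    p,o=pour(a,b,psi,r(t),r(w)); env.move_straight(p,feed=f,ori=o)
    if t==-4: env.dwell(.3); print("level weight",weigh(6))
env.dwell(.3); print(weigh(),env.read_state()["t"],env.read_state()["qpos"].round(2)); look("s4")
E
```

```text
25 [True, True, True, True, True, True]
level weight 5.21
-1.52 22.225 [ 0.11  0.86  0.83 -0.58  2.2   0.46]
```

View pics/s4.png

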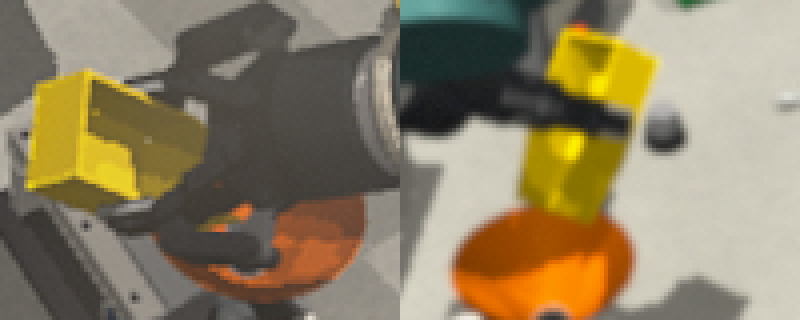

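The scoop looks empty now. I'll lift off, level it, and check the scoop and tube before setting it down.

```bash
python3 - <<'E'
from g import *
r=np.radians; psi=r(72)
for a,b,t,w,f in [(-40,70,30,10,90),(-120,60,0,0,130)]:
    p,o=pour(a,b,psi,r(t),r(w)); env.move_straight(p,feed=f,ori=o)
print(weigh(),env.read_state()["t"])
look("s5",(230,330,275,425),(195,315,205,345))
pic,d=env.get_image("scene"); np.savez("s5.npz",p=pic,d=d,**env.calibration("scene"))
W=cloud(d,env.calibration("scene")); h=hsv(pic); m=(h[...,0]>20)&(h[...,0]<35)&(h[...,1]>130)&(d>0)&(W[...,2]>150)
P=W[m]; tip=P[np.argsort(P[:,1])]
print(len(P),P[:,2].min(),P[:,2].max())
E
```

```text
-1.48 24.0833
1248 250.98490444869412 370.0994455725322
```

View pics/s5.png

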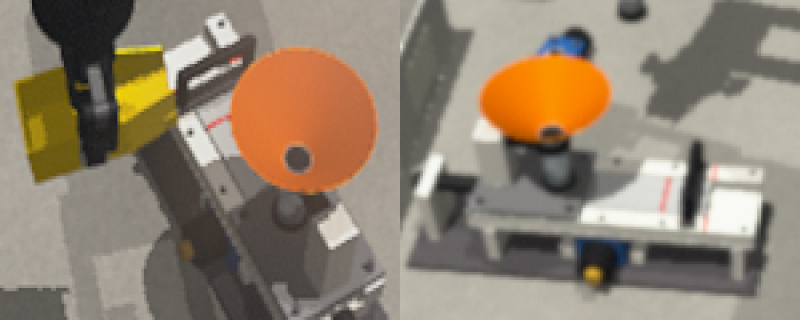

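```bash
python3 - <<'E'
from g import *
psi=np.radians(72)
p,o=pour(-72,60,psi,0,0); env.move_straight(p,feed=120,ori=o); env.dwell(.1)
c=env.calibration("wrist"); pic,d=env.get_image("wrist")
np.savez("w2.npz",p=pic,d=d,**c)
W=cloud(d,c); m=(d>0)&(np.hypot(W[...,0]-FN[0],W[...,1]-FN[1])<13)&(W[...,2]<175)
P=W[m]; print(c["origin"].round(),len(P),np.percentile(P[:,2],[1,10,25,50,75,90,99]).round(1) if len(P) else None)
Rm=R.from_rotvec(c["rotation"]).as_matrix(); q=Rm.T@(np.array([*FN,165])-c["origin"]); u=int(c["fx"]*q[0]/q[2]+c["cx"]); v=int(c["fy"]*q[1]/q[2]+c["cy"]); print(u,v)
u=min(max(u,80),560);v=min(max(v,60),420)
cv2.imwrite("pics/s6.png",np.hstack([cv2.resize(pic,(400,300)),cv2.resize(pic[v-30:v+30,u-40:u+40],(400,300),interpolation=3)])[:,:,::-1])
for z in range(100,170,8): print(z,((P[:,2]>=z)&(P[:,2]<z+8)).sum(),end="; ")
E
```

```text
[657.   4. 405.] 1551 [155.9 156.7 157.3 158.2 164.3 165.2 166.3]
322 38
100 0; 108 0; 116 0; 124 0; 132 0; 140 0; 148 25; 156 1086; 164 440;
```

View pics/s6.png

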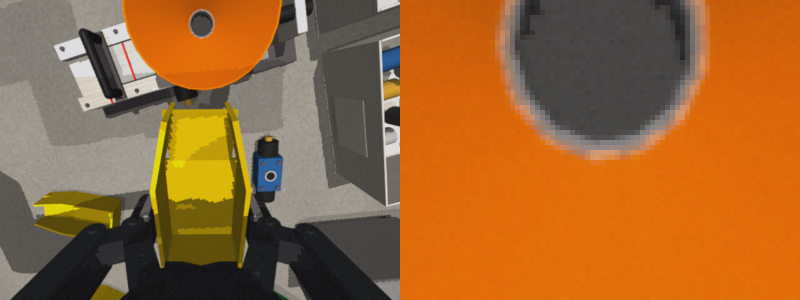

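The scoop is empty, the funnel walls are clear, and nothing sits above the throat. That is my tenth and last picture, so from here I check numerically: do the tube pixels differ from the start, and has anything new appeared on the bench?

```bash
python3 - <<'E'
from h import *
def proj(D,X):
    q=R.from_rotvec(D["rotation"]).inv().apply(np.array(X,float)-D["origin"]); return D["fx"]*q[0]/q[2]+D["cx"],D["fy"]*q[1]/q[2]+D["cy"]
A=dict(np.load("scene0.npz"));B=dict(np.load("s5.npz"))
for z in range(75,165,8):
    u,v=map(int,np.round(proj(A,[673.9,54.3,z]))); print(z,(u,v),A["p"][v-1:v+2,u-2:u+3].mean((0,1)).round(),B["p"][v-1:v+2,u-2:u+3].mean((0,1)).round(), A["d"][v,u],B["d"][v,u])
WB=cloud(B["d"],B); WA=cloud(A["d"],A)
diff=(WB[...,2]-WA[...,2]>7)&(WB[...,2]<30)&(WB[...,2]>4)&(A["d"]>0)&(B["d"]>0)
for b,st,c in blobs(diff,6): print("new",c.round(),st[4],WB[b].mean(0).round())
for f in ("w1.npz","w2.npz"):
    D=dict(np.load(f)); u,v=map(int,proj(D,[673.9,54.3,160])); print(f,u,v, D["p"][max(v-3,0):v+4,u-3:u+4].reshape(-1,3).mean(0) if 0<=v<480 else None)
    W=cloud(D["d"],D); H=hsv(D["p"])
    # bright grey round spots
D=dict(np.load("w2.npz")); u,v=map(int,proj(D,[673.9,54.3,157])); g=cv2.cvtColor(D["p"],cv2.COLOR_RGB2GRAY)
print(g[v-16:v+17:2,u-16:u+17:2])
E
```

```text
75 (383, 299) [70. 63. 60.] [72. 64. 62.] 1292.324 1288.7637
83 (383, 297) [75. 68. 66.] [85. 79. 77.] 1277.4078 1272.9827
91 (383, 295) [76. 68. 66.] [100.  95.  92.] 1275.7866 1273.9845
99 (384, 294) [77. 69. 67.] [100.  95.  92.] 1268.4019 1264.7395
107 (384, 292) [80. 73. 72.] [102.  97.  95.] 1263.8494 1262.1869
115 (384, 290) [109.  84.  71.] [121.  95.  80.] 1258.5251 1255.6073
123 (385, 288) [183.  99.  51.] [194. 105.  53.] 1177.9602 1183.7125
131 (385, 286) [191. 100.  49.] [202. 105.  50.] 1204.1837 1211.2903
139 (385, 284) [167. 102.  68.] [177. 108.  70.] 1240.09 1235.1411
147 (386, 283) [124.  92.  77.] [131.  96.  80.] 1246.7025 1243.9717
155 (386, 281) [79. 69. 66.] [83. 72. 68.] 1250.1572 1248.8344
163 (386, 279) [81. 69. 64.] [84. 71. 66.] 1256.0837 1254.6132
w1.npz 303 0 [55.78571429 53.67857143 54.28571429]
w2.npz 322 40 [71.93877551 69.34693878 68.87755102]
[[150 113  55  37  31  41  50  63  43  31  39  31  39  47  54 102 143]
 [128  67  40  38  62  69  71  68  44  63  66  59  34  35  43  69 128]
 [105  49  66  70  71  71  67  72  68  69  70  69  65  42  34  53 1
[... 298 characters left out ...]
 70  70  70  72  73  72  72  71  71  68  69  70  70  71  46]
 [ 61  71  71  73  70  68  67  69  68  70  70  69  71  70  69  67  40]
 [ 73  69  71  70  70  71  71  70  73  70  69  69  70  71  69  71  69]
 [109  67  71  73  70  73  69  71  70  70  70  71  68  68  65  68  88]
 [120  65  69  69  72  70  68  71  70  69  70  69  71  69  69  73 125]
 [132  89  71  69  70  70  68  69  69  70  69  72  70  70  70  84 128]
 [160 134  82  68  71  69  69  73  70  70  71  69  69  72  76 119 162]
 [139 157 129  69  69  69  73  68  69  70  69  70  71  81 124 140 161]
 [127 132 135 124  84  74  66  68  70  72  69  71  91 133 141 144 133]
 [127 130 146 142 135 130 109  80  79  81 106 127 142 164 152 133 133]]
```

```bash
python3 - <<'E'
from g import *
D=dict(np.load("w2.npz")); W=cloud(D["d"],D); H=hsv(D["p"]); m=(H[...,0]>20)&(H[...,0]<35)&(H[...,1]>130)&(D["d"]>0)&(W[...,2]>200)
psi=np.radians(72); p,o=pour(-72,60,psi,0,0); org=p-srot(psi,0).apply(OFF)
L=srot(psi,0).inv().apply(W[m]-org)
print(len(L),L.min(0).round(),L.max(0).round())
for x in range(-55,70,8):
    k=L[(abs(L[:,0]-x)<4)]; a=k[abs(k[:,1])<12]; b=k[k[:,2]>25]
    print(x,"floor",np.median(a[:,2]).round(1) if len(a) else None,"wall top",np.percentile(b[:,2],90).round(1) if len(b) else None,(b[:,1].min().round(1),b[:,1].max().round(1)) if len(b) else "")
E
```

```text
35291 [-54. -34.  -6.] [66. 60. 93.]
-55 floor 16.3 wall top None 
-47 floor 0.1 wall top 32.0 (np.float64(-28.5), np.float64(29.4))
-39 floor -3.0 wall top 32.8 (np.float64(-28.3), np.float64(29.3))
-31 floor -1.9 wall top 34.1 (np.float64(-28.0), np.float64(29.4))
-23 floor -0.8 wall top 35.1 (np.float64(-28.3), np.float64(29.5))
-15 floor 0.4 wall top 36.6 (np.float64(-28.6), np.float64(52.1))
-7 floor 1.4 wall top 37.3 (np.float64(-28.0), np.float64(29.5))
1 floor 2.6 wall top 39.2 (np.float64(-28.2), np.float64(51.4))
9 floor 3.7 wall top 76.3 (np.float64(-32.0), np.float64(60.4))
17 floor 4.8 wall top 40.6 (np.float64(-28.2), np.float64(30.1))
25 floor 6.2 wall top 42.0 (np.float64(-27.9), np.float64(29.7))
33 floor 10.3 wall top 43.1 (np.float64(-25.2), np.float64(27.2))
41 floor 14.6 wall top 44.1 (np.float64(-23.0), np.float64(25.4))
49 floor 18.9 wall top 45.4 (np.float64(-21.3), np.float64(23.6))
57 floor 23.1 wall top 46.3 (np.float64(-20.4), np.float64(22.9))
65 floor 24.7 wall top 38.8 (np.float64(-20.5), np.float64(23.1))
```

The scoop has pitched about 8° nose-up in the grip, so I'll compensate for that when placing.

```bash
python3 - <<'E'
from g import *
r=np.radians; sg=-1
p,o=pour(-120,60,r(72),0,0); env.move_straight(p,feed=130,ori=o)
Rs=srot(SY,r(8)); o=tool(Rs,sg); gp=np.array([*SC,0])+srot(SY,0).apply([-5,0,24]); p=gp-19*Rs.apply([0,0,1])
env.move_straight(p+[0,0,200],feed=140,ori=o)
env.move_straight(p+[0,0,15],feed=140)
hit=env.move_straight(p+[0,0,-3],feed=25,max_force=8)
s=env.read_state(); print(hit,s["tcp_pos"]-p,s["contact_force"].round(1),s["t"])
env.grip(80); env.dwell(.2)
env.move_straight(p+10*-R.from_rotvec(o).as_matrix()[:,2]*10,feed=120)
env.dwell(.1); c=env.calibration("wrist"); pic,d=env.get_image("wrist"); np.savez("w3.npz",p=pic,d=d,**c)
pic,d=env.get_image("side"); np.savez("side3.npz",p=pic,d=d,**env.calibration("side"))
pic,d=env.get_image("scene"); np.savez("scene3.npz",p=pic,d=d,**env.calibration("scene")); print(env.read_state()["t"])
from m import scoop_fit
for f in("w3.npz","side3.npz","scene3.npz"): print(scoop_fit(f))
D=dict(np.load("w3.npz")); W=cloud(D["d"],D); x,*_=scoop_fit("w3.npz"); L=R.from_euler("z",x[2]).inv().apply(W.reshape(-1,3)-[x[0],x[1],0]); H=hsv(D["p"]).reshape(-1,3); k=(H[:,0]>20)&(H[:,0]<35)&(H[:,1]>130)&(abs(L[:,1])<10)
for x in (-40,-25,-10,5,15,40,58):
    q=L[k&(abs(L[:,0]-x)<4)]; print(x,np.median(q[:,2]).round(1) if len(q) else None,end="; ")
for n in("side","scene"):
    A=dict(np.load(n+"0.npz"));B=dict(np.load(n+"3.npz")); WA,WB=cloud(A["d"],A),cloud(B["d"],B)
    df=(WB[...,2]-WA[...,2]>6)&(WB[...,2]<25)&(abs(WA[...,2])<8)&(A["d"]>0)&(B["d"]>0)
    for b,st,c in blobs(df,6): print(n,"new",c.round(),st[4],WB[b].mean(0).round())
E
```

```text
True [-0.11071366  0.07175623 -0.43508569] [-0.5 -0.1  5.7] 29.7583
31.5583
(array([ 537.90150492, -195.99357244,    3.35340333]), np.float64(0.8835896592060642), 2153, np.float64(37.14722303415897))
(array([ 539.46982768, -191.89002235,    3.35209417]), np.float64(1.6328395508804903), 110, np.float64(36.183065145048815))
(array([ 543.20086832, -197.17432611,    3.3512382 ]), np.float64(1.0089988323655543), 154, np.float64(36.632454477939156))
-40 2.5; -25 2.6; -10 2.6; 5 2.8; 15 2.6; 40 10.3; 58 16.2;
```

The scoop stands flat and no stray balls show up. Now the handle.

```bash
python3 - <<'E'
from g import *
ux=np.array([np.cos(FY),np.sin(FY),0]); H0=np.array([*FN,105])-135*ux
def ori(y): z=np.array([0,0,-1.]); return R.from_matrix(np.stack([np.cross(y,z),y,z],1)).as_rotvec()
q0=np.array(env.read_state()["qpos"]); c=[]
for s in (1,-1):
    q=env.ik(H0+[0,0,0],ori(s*ux)); print(s,np.round(q,2) if q is not None else None)
    if q is not None and abs(q[5])<2.6: c.append((abs(np.array(q)-q0).max(),s))
s=min(c)[1]; o=ori(s*ux)
p=env.read_state()["tcp_pos"]; env.move_straight([p[0],p[1],240],feed=180)
env.move_to(H0+[0,0,135],o); env.grip(50)
env.move_straight(H0+[0,0,20],feed=130); hit=env.move_straight(H0,feed=40,max_force=12)
st=env.read_state(); print("at",hit,st["tcp_pos"]-H0,st["t"])
env.grip(5,60); st=env.read_state(); print(st["grip_width"],st["grip_force"],st["contact_force"].round(1))
T=H0-45*ux
env.move_straight(T,feed=40); env.dwell(.4)
st=env.read_state(); print(st["tcp_pos"]-T,st["grip_width"],st["grip_force"],st["contact_force"].round(1),st["t"])
for n in("wrist","scene","side"):
    c=env.calibration(n); pic,d=env.get_image(n); np.savez(n+"4.npz",p=pic,d=d,**c)
    W=cloud(d,c); h=hsv(pic); m=((h[...,0]<6)|(h[...,0]>174))&(h[...,1]>110)&(h[...,2]>50)&(d>0)&(W[...,2]>70)&(W[...,2]<92)
    L=(W-[*FN,0])@np.stack([ux,[-ux[1],ux[0],0],[0,0,1]],1)
    for b,st_,cc in blobs(m,3):
        if abs(L[b][:,1].mean())<70: print(n,st_[4],L[b].mean(0).round(1),L[b][:,1].min().round(),L[b][:,1].max().round())
    m=(d>0)&(h[...,2]<70)&(L[...,2]>115)&(L[...,2]<133)&(abs(L[...,1])<45)&(abs(L[...,0]+180)<25)
    if m.sum(): print(n,"bar x",np.median(L[m],0).round(1),m.sum())
E
```

```text
1 [-0.02  0.43  1.77 -0.    0.94  0.03]
-1 None
at False [-0.05986587  0.01344297 -0.17567583] 36.5917
9.974541539753062 58.41509699821472 [ 0.2 -0.3  2.2]
[ 4.54552719 -0.24773415  0.43424826] 10.037795195484534 58.405165672302246 [11.  -0.8 -8.7] 38.7083
wrist 220 [-152.2   37.2   82.6] 27.0 47.0
wrist 469 [-148.     1.4   82.6] -25.0 25.0
wrist bar x [-176.2    8.3  128.5] 5305
scene 4 [-151.4   37.5   80.1] 31.0 42.0
scene 6 [-146.7   13.8   81.2] 7.0 21.0
scene 4 [-146.2   -4.3   82.4] -8.0 -0.0
scene bar x [-170.6  -22.8  126.9] 70
side bar x [-175.4   10.1  128. ] 94
```

The arm yields about 4.5 mm under the spring load, and the wrist view shows the line 4.2 mm short of the marks. I'll pull a little further.

```bash
cat > fin.py <<'E'
from g import *
ux=np.array([np.cos(FY),np.sin(FY),0]); H0=np.array([*FN,105])-135*ux; T=H0-45*ux
def chk(tag):
    st=env.read_state(); print((st["tcp_pos"]-T).round(2),st["grip_width"].round(1) if hasattr(st["grip_width"],"round") else st["grip_width"],st["contact_force"].round(1),st["t"])
    n="wrist"; c=env.calibration(n); pic,d=env.get_image(n); np.savez(n+tag+".npz",p=pic,d=d,**c)
    W=cloud(d,c); h=hsv(pic); m=((h[...,0]<6)|(h[...,0]>174))&(h[...,1]>110)&(h[...,2]>50)&(d>0)&(W[...,2]>70)&(W[...,2]<92)
    L=(W-[*FN,0])@np.stack([ux,[-ux[1],ux[0],0],[0,0,1]],1)
    for b,s,cc in blobs(m,20):
        if abs(L[b][:,1].mean())<70: print(s[4],L[b].mean(0).round(1),L[b][:,1].min().round(),L[b][:,1].max().round())
    pic,d=env.get_image("scene"); np.savez("scene"+tag+".npz",p=pic,d=d,**env.calibration("scene"))
    pic,d=env.get_image("side"); np.savez("side"+tag+".npz",p=pic,d=d,**env.calibration("side"))
E
python3 - <<'E'
from fin import *
env.move_straight(T-5*ux,feed=20); env.dwell(.5); chk("5")
A,B=np.load("scene3.npz"),dict(np.load("scene5.npz"))
Z=dict(np.load("scene0.npz"))
for z in range(83,124,8):
    q=R.from_rotvec(B["rotation"]).inv().apply(np.array([*FN,z])-B["origin"]); u=int(round(B["fx"]*q[0]/q[2]+B["cx"])); v=int(round(B["fy"]*q[1]/q[2]+B["cy"]))
    print(z,[X["p"][v-1:v+2,u-2:u+3].mean().round() for X in (Z,A,B)])
E
```

```text
[-0.2  -0.05  0.44] 9.834046603401584 [11.1 -0.3 -9.7] 39.7583
218 [-152.2   37.2   82.5] 27.0 47.0
466 [-152.8    1.1   82.6] -26.0 25.0
29 [-151.8  -29.    82.6] -33.0 -27.0
83 [np.float64(70.0), np.float64(80.0), np.float64(83.0)]
91 [np.float64(70.0), np.float64(95.0), np.float64(97.0)]
99 [np.float64(71.0), np.float64(95.0), np.float64(96.0)]
107 [np.float64(75.0), np.float64(97.0), np.float64(95.0)]
115 [np.float64(88.0), np.float64(98.0), np.float64(96.0)]
123 [np.float64(111.0), np.float64(116.0), np.float64(114.0)]
```

The red line is within 0.6 mm of the marks, the slide is held and steady, and the tube still shows balls. Handing in.

```bash
python3 - <<'E'
from cell import env
env.dwell(.5); print(env.read_state()["grip_force"],env.read_state()["t"]); print(env.job_done())
E
```

```text
58.5172176361084 40.4083
the job is handed in; nothing more can be done
None
```

I handed the job in at 40.4 s with the slide held about 0.6 mm from the marks, the scoop empty and flat on the bench, and no stray balls in view; the ball in the valve and the count of five in the feeder couldn't be seen directly, so both are inferred.

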